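# Shut the specimen cases, then set and lock the purge gas regulator

## Task

Get the coater ready for an unattended gas purge. First go through the grey specimen cases along its front edge, since the gas puff would scatter the contents of one left unlatched: a lid that only looks shut comes up when tugged; press each such lid down until its catch snaps, but do not press on a lid that is already latched, and leave every case standing upright on the coater top. Then draw back the regulator's lock hood, turn the knob until its pointer stands on the brass mark, leaving the mark where it is, and slide the hood fully home over the knob, knocking over nothing on the way.

Things in the scene. Friction and masses are not known exactly. Their poses are not given: they have to be found in the camera images.
- case_1: Specimen case, 60 x 72 x 33 mm without its handle, about 0.6 kg, loose, grey; 2 to 4 alike stand in a row on the coater top (z = 0), one or more of them unlatched. Origin at the centre of the underside, z up; the front with the small black catch button faces -x, the hinge is at the back, at x = 30, z = 22 mm.
- handle_1 (a point): Centre of the black bar handle on the lid of case_1: 34 mm long (case x), 12 mm thick (case y: close the fingers along y), 17 mm tall, its foot on the lid top 33 mm above the case's underside, its top at 49 mm. It lies 8 mm to the front of the case's centre, 38 mm from the hinge line.
- lid_1 (a joint): Lid angle of case_1, rad: 0 latched; an unlatched lid rests near 0.11 on its catch (handle 4.5 mm higher), swings freely to 1.3 and falls back. Pulling a latched lid lifts the whole case. To snap, press about 10 N down on the handle, to just below 0 on the springy seal (stop -0.04); it then springs back to 0. Pressing a latched lid below -0.03 (about 13 N) is forbidden.
- case_2: Another such case, like case_1 (may be absent).
- handle_2 (a point): The same point on the lid of case_2.
- lid_2 (a joint): The same for case_2.
- case_3: Another such case, like case_1 (may be absent).
- handle_3 (a point): The same point on the lid of case_3.
- lid_3 (a joint): The same for case_3.
- case_4: Another such case, like case_1 (may be absent).
- handle_4 (a point): The same point on the lid of case_4.
- lid_4 (a joint): The same for case_4.
- regulator: Purge gas regulator, a grey block 136 x 84 x 34 mm fixed on the coater top at the left, long side along its x, with a round gauge and brass fittings behind. Origin under the block's centre; its x axis points away from the robot.
- knob_grip (a point): Centre of the black bar on the knob, on the knob's axis (36 mm in front of the block's centre, 51 mm above the coater top). The bar is 36 mm long (along this point's x), 12 mm thick (along its y) and 20 mm tall; the plate under it is 34 mm above the coater top. Site x points along the white pointer.
- flow_knob (a joint): Knob angle, rad, growing clockwise as seen from above; at 0 the pointer points along the regulator's +x, away from the robot. Stops at -2.4 and 2.4. Stays where it is left; turning takes about 0.04 Nm. It starts below the mark.
- knob_pointer (a point): Point on the line of the knob's white pointer, 26 mm from the knob's axis; it must come to the mark.
- mark_tip (a point): Outer middle of the brass mark, a 4.5 mm wide tab 26 mm from the knob's axis on a stiff ring round the dial, 3 mm above the plate.
- mark (a joint): Angle of the mark about the knob's axis, counted as for the knob: the knob is right when both angles are equal. It must not be moved.
- lock_grip (a point): Centre of the black bar on top of the lock hood: 34 mm long (regulator x), 12 mm thick (regulator y: close the fingers along y), 20 mm tall, its foot 70 mm and its top 88.5 mm above the coater top. The steel hood under it is 48 x 52 mm and covers the knob when home.
- lock (a joint): Travel of the lock hood, m: 0 = drawn fully back (away from the robot, knob free), 0.061 = fully home over the knob. It slides along the regulator's -x with about 2 N friction and starts near home.
- dropper: Dropper bottle, 30 mm wide, 93 mm tall, a loose bystander on the coater top, right of the jar.
- amber_bottle: Amber bottle, 66 mm wide, 135 mm tall, a loose bystander behind the regulator.

How it is judged:
By the outcome, as a careful person would: the job done as asked, in the order asked, and still so for the second after the job is handed in, with the robot touching nothing.
Of case_2, case_3, case_4 only 1 to 3 are there at a start; the rules pass over those that are not, and their reading is None.
At some moment in a run one of case_1, case_2, case_3, case_4 may be knocked a few centimetres aside while the robot is not near it.
Once in a run the grip may slacken for a moment while it holds something.
It also fails if it takes over 210 s, if anything falls off the work surface, if the arm or the gripper's body presses on something with over 40 N, if the wrist force passes 120 N, or if a joint passes its speed limit or range.

## Robot

A 7-joint arm with a two-finger parallel gripper is mounted at the origin on a cart in front of the work surface, level with it; the furniture and walls round the work are solid. World frame = base frame: x ahead of the robot, y to its left, z up, the work surface at z = 0. Lengths are in mm, angles in rad, forces in N, time in s.
With the tool pointing down it reaches from about 400 to 750 mm from the base axis. Payload 19.5 kg.
Tool frame: the origin (TCP) lies on the front face of the gripper's body, between the roots of the fingers; the fingertips stand 73 mm ahead of it and the grasp point (between the pads) lies 54 mm ahead of it (r.finger_overhang is the z of the fingertips in the tool frame, in mm); z points along the fingers, y is the line along which they close (so a half turn about z gives the same grasp; the last joint's range is limited). The gripper opens to 85 mm and grips with 20 to 120 N. Pads are 22 mm wide; open, the fingers measure 114 mm over their backs; the gripper's body (76 mm by 85 mm) begins 54 mm behind the grasp point. The pads swing forward as they close: fully open they stand 13 mm farther back than shut.
Start: joints at [1.219, 0.707, -0.028, 1.485, 0.022, 0.951, -0.075], TCP at [175.294, -547.609, 303.868] pointing down, gripper open.
Joint ranges: [-2.71, 2.71], [-0.32, 2.16], [-1.57, 1.52], [0, 2.45], [-1.46, 4.6], [0, 2.02], [-2.83, 2.83]. Speed limits (rad/s): [1.89, 1.89, 2.57, 2.57, 3.01, 3.01, 3.01].

## Interface

Orientations are given as a rotation vector (axis times angle).
In Python, from bench import r gives the robot as it stands. The module is installed in compiled form; this text tells all that it offers.
- The arm moves only by the tool carry_out, never from a script. Its arguments are lists of equal length, an entry for each row: "offset": the shift along the tool's x, y, z in mm, a list of three; "turn": the turn about the tool's z in rad; "claw": the closure in counts, from 0 (fully open) to 255 (shut). In form: {"offset": [[x, y, z], ...], "turn": [turn, ...], "claw": [claw, ...]}. A call has 1 to 10 rows; each row shifts and turns the commanded pose from where the row before left it, along the tool's axes as they then stand; what a row does not reach is not made up. A row lasts 1/8 s, in which the tool goes at most 62.5 mm and 10.7 degrees, less where a joint would pass 70% of its speed; a pose out of reach is approached as far as the arm can. A call is refused whole if a number of a shift passes 62.5 or a number of a turn 0.188, either way. A call with a gripper value outside its range is refused whole. The fingers move at their own pace and stop on an object; "squeeze" is the grip in N (left out, the last holds). Time passes only in rows, so rows that do not move let the fingers close. It gives the time, the measured TCP pose, the force, the opening and the grip force at its end, in the units of the state.
- r.get_obs(): the state, without advancing time (a new reading comes with each control period).
- r.get_image(name): name is "scene" or "top" or "wrist"; returns the picture (400x640x3 uint8, blue, green, red); there is no depth.
- r.get_calibration(name): a dict with "fov_y" (degrees; the focal length in pixels is half the picture's height over the tangent of half this angle, whatever the lens; pixels are square), "cx", "cy" (the principal point, pixels), "cam_to_world" (4x4, takes a point from camera to world coordinates); the wrist camera has in their place "mount" (4x4, takes a point from camera to tool coordinates, whose origin is the TCP and whose axes are the flange's). Camera axes: x right, y up, looking along -z (the intrinsics and any distortion apply to the point x, -y, -z); pixel columns grow to the right and rows downward; lengths in mm; the calibration is good to about 2 mm. A picture is of the moment at which its call begins: read the wrist's pose just before it. get_calibration takes no time and is no camera call.
- r.close_job(): hands the job in; it is judged then, once.
The state is a dict: "time": time; "q": joint angles; "joint_vel": joint speeds; "tau": joint torques, N m; "ee_pos": TCP position; "eef_rot": TCP orientation; "wrist_force": force on the tool from outside, world axes, zero at the start; "ft_torque": the same for the moment, N m; "grip_width": finger opening in mm; "grip_force": force on a finger pad.
Only numpy, scipy, OpenCV 4.12 (cv2) and the standard library are available. Lean on these libraries where they do the work, as an engineer would, in place of code of your own. Each camera call takes 0.05 s, during which the arm holds its last target. There are 200 camera calls.

## Working session

There is one attempt and no reset: what is moved stays moved. The work goes in short steps, Python scripts to look and compute and a tool call to move; the robot and the scene stay as the last step left them, time stands still between calls to the robot, and variables do not carry over. Pictures are saved under pics/ and viewed, at most 14 in all, crops included, and the job is handed in when it is done.

Besides the shell and the picture viewer there is one more tool, called after ">>>" by a JSON object that holds its "op" and its "data". carry_out: Moves the arm, as the interface text tells. Its arguments: {"type":"object","properties":{"offset":{"type":"array","items":{"type":"array","items":{"type":"number"}}},"turn":{"type":"array","items":{"type":"number"}},"claw":{"type":"array","items":{"type":"number"}},"squeeze":{"type":"number"}},"required":["offset","turn","claw"]}

```bash
mkdir -p pics; ls; cat > h.py <<'E'
import numpy as np,cv2
from scipy.spatial.transform import Rotation as R
from bench import r
def cam(n,o=None):
    c=r.get_calibration(n); f=200/np.tan(np.radians(c['fov_y'])/2)
    if 'mount' in c:
        o=o or r.get_obs(); T=np.eye(4);T[:3,:3]=R.from_rotvec(o['eef_rot']).as_matrix();T[:3,3]=o['ee_pos'];M=T@np.array(c['mount'])
    else: M=np.array(c['cam_to_world'])
    return f,c['cx'],c['cy'],M
def ray(C,u,v,z):
    f,cx,cy,M=C; d=M[:3,:3]@np.array([(u-cx)/f,-(v-cy)/f,-1]); p=M[:3,3]
    return p+d*(z-p[2])/d[2]
def proj(C,P):
    f,cx,cy,M=C; q=M[:3,:3].T@(np.array(P)-M[:3,3]); return cx-f*q[0]/q[2], cy+f*q[1]/q[2]
def snap(n,name):
    o=r.get_obs(); im=r.get_image(n); cv2.imwrite(f'pics/{name}.png',im); return im,cam(n,o)
E
python3 - <<'E'
from h import *
for n in('scene','top'): 
    im,C=snap(n,n+'0'); print(n,C,{k:v for k,v in r.get_calibration(n).items() if k!='cam_to_world'})
print(r.get_calibration('wrist')); print(r.get_obs())
E
```

```text
pics
scene (np.float64(417.11810262345756), 323.00155367938515, 193.61117058309313, array([[-6.22357524e-01,  5.89107909e-01, -5.15386246e-01,
         1.14891872e+02],
       [-7.82524506e-01, -4.53079375e-01,  4.27053249e-01,
         5.21735285e+02],
       [ 1.80695683e-02,  6.69082171e-01,  7.42968734e-01,
         6.93600434e+02],
       [ 0.00000000e+00,  0.00000000e+00,  0.00000000e+00,
         1.00000000e+00]])) {'fov_y': 51.233619751229135, 'cx': 323.00155367938515, 'cy': 193.61117058309313}
top (np.float64(379.6851361707458), 323.93345819879465, 204.11170586497622, array([[-7.94270129e-03,  9.95796573e-01, -9.12474569e-02,
         4.89139167e+02],
       [-9.99827891e-01, -9.43841124e-03, -1.59719880e-02,
         1.58198366e+02],
       [-1.67660819e-02,  9.11048917e-02,  9.95700154e-01,
         9.43782193e+02],
       [ 0.00000000e+00,  0.00000000e+00,  0.00000000e+00,
         1.00000000e+00]])) {'fov_y': 55.55623972914598, 'cx': 323.93345819879465, 'cy': 204.11170586497622}
{'fov_y': 64.95880603174149, 'cx': 328.05589149388317, 'cy': 198.5899797204125, 'mount': arra
[... 336 characters left out ...]
}
{'time': 0.1, 'q': array([ 1.2193225 ,  0.70699413, -0.02765146,  1.48489358,  0.02201917,
        0.95091716, -0.07549981]), 'joint_vel': array([-0.00062815, -0.00095392,  0.00120146, -0.00150276, -0.0009412 ,
        0.00105149, -0.00063408]), 'tau': array([ 5.41490765e-03, -8.84281325e+01,  1.23828493e+00, -2.36456144e+01,
        1.72619236e-02,  5.04480689e-03,  9.00759659e-06]), 'ee_pos': array([ 175.25459351, -547.48780993,  303.5144732 ]), 'eef_rot': array([-3.10309131e+00, -4.84565745e-01,  2.50174547e-04]), 'wrist_force': array([-0.27433273, -0.7664107 ,  0.02908552]), 'ft_torque': array([ 0.04074451, -0.00359246, -0.0205502 ]), 'grip_force': 0.0, 'grip_width': 85.12926131974962}
```

View pics/top0.png

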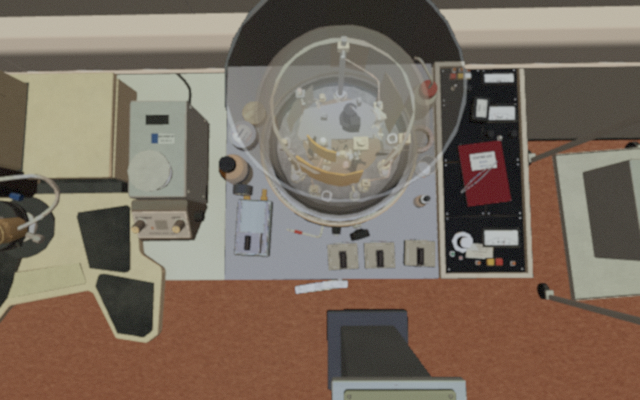

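View pics/scene0.png

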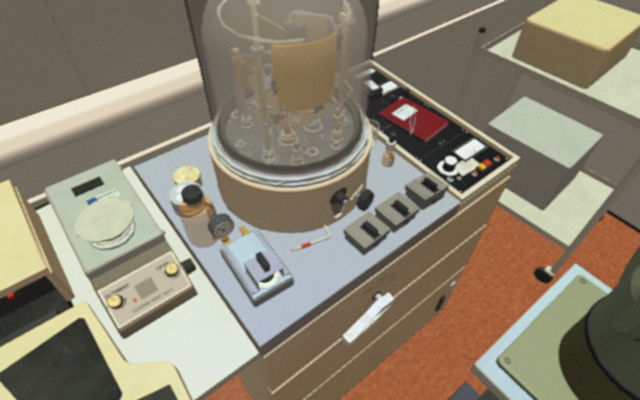

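The top view shows three cases, with black handles near (343,260), (380,258) and (420,254). The regulator is at (253,228), with the hood bar near (248,242).

```bash
python3 - <<'E'
from h import *
im=cv2.imread('pics/top0.png'); C=cam('top')
g=im.max(2)
for nm,(x0,y0,x1,y1),z in[('cases',(325,240,440,275),49),('reg',(235,200,275,258),88)]:
    m=np.zeros_like(g); m[y0:y1,x0:x1]=(g[y0:y1,x0:x1]<60)*255
    n,l,s,c=cv2.connectedComponentsWithStats(m)
    for i in range(1,n):
        if s[i,4]>15: print(nm,s[i],c[i].round(1),ray(C,*c[i],z).round(0))
for u,v in[(328,270),(357,270),(435,267),(235,255),(238,200),(272,202),(270,255)]: print(u,v,ray(C,u,v,33).round())
b=np.hstack([cv2.resize(im[195:280,225:285],None,fx=5,fy=5,interpolation=2),cv2.resize(im[195:280,320:440],None,fx=4,fy=5,interpolation=2)])
cv2.imwrite('pics/top0c.png',b);print(b.shape)
E
```

```text
cases [418 249   5  16  75] [420.  256.1] [447. -50.  49.]
cases [377 251   6  15  75] [379.6 258.1] [444.  44.  49.]
cases [340 252   6  16  77] [342.7 259.3] [441. 130.  49.]
reg [245 236   5  14  54] [247.1 242.7] [482. 345.  88.]
328 270 [416. 164.  33.]
357 270 [415.  96.  33.]
435 267 [421. -88.  33.]
235 255 [453. 386.  33.]
238 200 [585. 381.  33.]
272 202 [579. 298.  33.]
270 255 [452. 302.  33.]
(425, 780, 3)
```

View pics/top0c.png

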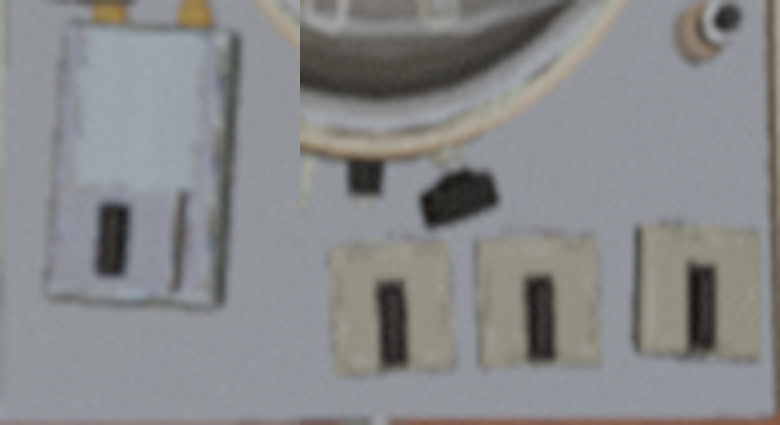

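Three cases have handles near (447,-50), (444,44) and (441,130). The hood bar is near (482,345). I'll move above the cases, then turn the camera toward the robot so it stays clear of the jar.

>>> {"op": "carry_out", "data": {"offset": [[37, -44, 0], [37, -44, 0], [37, -44, 0], [37, -44, 0], [37, -44, 0], [37, -44, 0], [37, -44, 0], [37, -44, 0], [37, -44, 0], [37, -44, 0]], "turn": [0, 0, 0, 0, 0, 0, 0, 0, 0, 0], "claw": [0, 0, 0, 0, 0, 0, 0, 0, 0, 0]}}

```text
time: 1.35
ee_pos: [394.0, -13.8, 303.9]
eef_rot: [3.104, 0.485, 0.0]
wrist_force: [1.4, -1.6, 0.3]
grip_width: 85.4
grip_force: 0.0
```

>>> {"op": "carry_out", "data": {"offset": [[0, 0, 0], [0, 0, 0], [0, 0, 0], [0, 0, 0], [0, 0, 0], [0, 0, 0], [0, 0, 0], [0, 0, 0], [0, 0, 0], [0, 0, 0]], "turn": [-0.18, -0.18, -0.18, -0.18, -0.18, -0.18, -0.18, -0.18, -0.18, -0.18], "claw": [0, 0, 0, 0, 0, 0, 0, 0, 0, 0]}}

```text
time: 2.6
ee_pos: [393.5, -15.8, 303.9]
eef_rot: [-1.542, -2.737, 0.0]
wrist_force: [0.5, 0.4, -0.8]
grip_width: 85.6
grip_force: 0.0
```

>>> {"op": "carry_out", "data": {"offset": [[0, 0, 0], [0, 0, 0], [0, 0, 0], [0, 0, 0], [0, 0, 0], [0, 0, 0], [0, 0, 0]], "turn": [-0.18, -0.18, -0.18, -0.18, -0.18, -0.13, 0], "claw": [100, 140, 140, 140, 140, 140, 140]}}

```text
time: 3.48
ee_pos: [393.5, -15.9, 303.8]
eef_rot: [-0.004, -3.141, -0.001]
wrist_force: [1.0, -0.1, 0.5]
grip_width: 38.2
grip_force: 0.0
```

```bash
python3 - <<'E'
from h import *
im,C=snap('wrist','w1')
g=im.max(2)
m=(g<60).astype('uint8')*255
n,l,s,c=cv2.connectedComponentsWithStats(m)
for i in range(1,n):
    if s[i,4]>150: print(s[i],c[i].round(1),ray(C,*c[i],45).round(1),cv2.minAreaRect(cv2.findNonZero((l==i).astype('uint8')))[1:])
E
```

```text
[105  76  13  20 177] [111.   85.7] [ 301.3 -229.5   45. ] ((19.55571937561035, 11.04535961151123), 84.80557250976562)
[   20   179   620   221 56209] [296.7 327.8] [583.6 -54.7  45. ] ((220.0, 619.0), 90.0)
[449 197  17  34 454] [456.7 214.1] [435.7 126.4  45. ] ((14.879121780395508, 33.28628158569336), 4.398705005645752)
[374 201  13  31 318] [379.6 216.4] [438.2  41.3  45. ] ((30.0, 12.0), 90.0)
[291 205  13  34 394] [296.8 221.2] [443.6 -50.5  45. ] ((33.0, 12.0), 90.0)
[202 226  20  18 156] [213.8 232.2] [ 456.6 -144.1   45. ] ((21.000001907348633, 11.399999618530273), 36.869895935058594)
[273 241  16  78 666] [281.3 275.4] [511.1 -70.6  45. ] ((77.0, 15.0), 90.0)
[369 241  15  81 687] [374.7 276.5] [512.7  38.8  45. ] ((80.0, 14.0), 90.0)
[620 335  20  41 363] [629.1 353. ] [622.3 365.9  45. ] ((39.44304656982422, 18.977313995361328), 82.87498474121094)
```

View pics/w1.png

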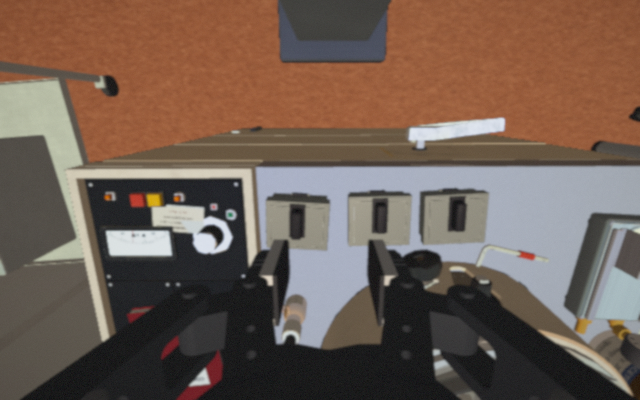

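The handles show at (297,221), (380,216) and (457,214), which agrees with the top view. I'll start with the right-hand case.

>>> {"op": "carry_out", "data": {"offset": [[-25, -17, 0], [-25, -17, 0], [0, 0, 50], [0, 0, 50], [0, 0, 0], [0, 0, 0]], "turn": [0, 0, 0, 0, 0, 0], "claw": [140, 140, 140, 140, 140, 140]}}

```text
time: 4.28
ee_pos: [444.0, -49.7, 205.4]
eef_rot: [0.004, 3.14, -0.0]
wrist_force: [-0.5, -0.4, 0.5]
grip_width: 38.5
grip_force: 0.0
```

```bash
python3 - <<'E'
from h import *
im,C=snap('wrist','w2'); print(r.get_obs()['ee_pos'])
for x in(426,443,462): print(proj(C,[x,-50,49]))
g=im.max(2)
m=(g<60).astype('uint8')*255
n,l,s,c=cv2.connectedComponentsWithStats(m)
for i in range(1,n):
    if s[i,4]>150: print(s[i],c[i].round(1),ray(C,*c[i],45).round(1),cv2.minAreaRect(cv2.findNonZero((l==i).astype('uint8')))[1:])
E
```

```text
[444.06824065 -49.80468392 205.6158136 ]
(np.float64(327.3863284218604), np.float64(181.9639310531404))
(np.float64(327.44190138233176), np.float64(203.97269575078212))
(np.float64(327.50143305938303), np.float64(227.54924559022916))
[290  37 108   3 209] [344.   38.5] [329.2 -38.8  45. ] ((107.0, 2.0), -0.0)
[ 91  56  16  22 239] [98.3 67. ] [ 346.5 -205.6   45. ] ((22.203153610229492, 12.869343757629395), 81.8698959350586)
[   20   145   617   255 65981] [263.1 310.2] [ 538.7 -104.9   45. ] ((616.0, 254.0), -0.0)
[ 541  168   35   50 1363] [558.1 193.1] [435.9 125.   45. ] ((29.49971580505371, 51.92851257324219), 7.765166282653809)
[433 171  25  49 974] [445.1 196.1] [438.1  39.5  45. ] ((22.11539649963379, 49.50385665893555), 4.513988018035889)
[316 180  21  49 873] [325.9 204.4] [444.6 -51.2  45. ] ((19.357030868530273, 48.35931396484375), 3.814074993133545)
[190 212  30  27 345] [208.3 221.7] [ 458.5 -142.9   45. ] ((30.788930892944336, 18.163747787475586), 40.81508255004883)
[273 241  16  79 671] [281.3 275.5] [505.6 -88.1  45. ] ((78.0, 15.0), 90.0)
[368 241  16  79 665] [374.8 275.5] [505.7 -11.2  45. ] ((15.025553703308105, 77.74690246582031), 1.9749339818954468)
[ 474  246   61   44 2279] [503.6 267.6] [498.8  93.4  45. ] ((43.0, 60.0), 90.0)
[ 547  279   89   52 2112] [592.9 307.5] [536.5 174.9  45. ] ((96.93689727783203, 38.421146392822266), 17.818889617919922)
```

View pics/w2.png

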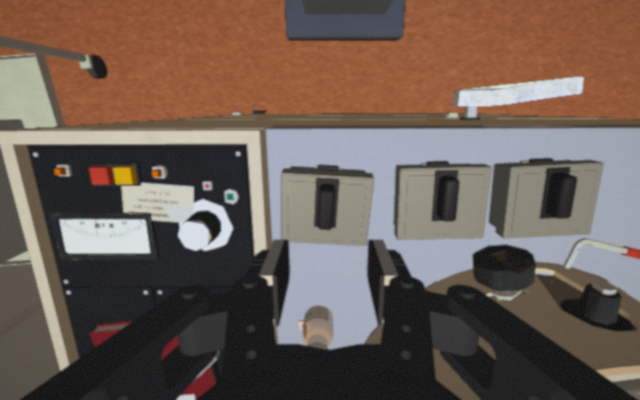

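The right handle at (326,204) sits between the finger tips at columns 281 and 375. I'll descend and grip it.

>>> {"op": "carry_out", "data": {"offset": [[0, -1, 40], [0, 0, 30], [0, 0, 20], [0, 0, 0], [0, 0, 0], [0, 0, 0]], "turn": [0, 0, 0, 0, 0, 0], "claw": [140, 140, 140, 140, 140, 140], "squeeze": 50}}

```text
time: 5.08
ee_pos: [443.9, -51.1, 114.9]
eef_rot: [0.004, 3.14, -0.0]
wrist_force: [-0.2, 0.6, -0.3]
grip_width: 38.8
grip_force: 0.0
```

>>> {"op": "carry_out", "data": {"offset": [[0, 0, 0], [0, 0, 0], [0, 0, 0], [0, 0, 0], [0, 0, 0], [0, 0, 0]], "turn": [0, 0, 0, 0, 0, 0], "claw": [255, 255, 255, 255, 255, 255], "squeeze": 50}}

```text
time: 5.82
ee_pos: [443.5, -51.0, 114.1]
eef_rot: [0.003, 3.141, -0.001]
wrist_force: [-1.9, -1.8, 7.5]
grip_width: 10.3
grip_force: 52.7
```

>>> {"op": "carry_out", "data": {"offset": [[0, 0, -1], [0, 0, -1], [0, 0, -1], [0, 0, -1], [0, 0, 0], [0, 0, 0]], "turn": [0, 0, 0, 0, 0, 0], "claw": [255, 255, 255, 255, 255, 255]}}

```text
time: 6.58
ee_pos: [443.4, -50.7, 117.9]
eef_rot: [-0.003, -3.141, -0.0]
wrist_force: [-1.9, 0.5, -3.9]
grip_width: 10.4
grip_force: 51.4
```

>>> {"op": "carry_out", "data": {"offset": [[0, 0, -1], [0, 0, -1], [0, 0, -1], [0, 0, -1], [0, 0, 0], [0, 0, 0]], "turn": [0, 0, 0, 0, 0, 0], "claw": [255, 255, 255, 255, 255, 255]}}

```text
time: 7.32
ee_pos: [443.5, -50.9, 121.9]
eef_rot: [0.003, 3.141, 0.0]
wrist_force: [-1.0, -0.6, -4.2]
grip_width: 10.4
grip_force: 51.4
```

```bash
python3 - <<'E'
from h import *
o=r.get_obs();print(o['wrist_force'],o['ft_torque'])
im,C=snap('wrist','w3');im2,_=snap('scene','s3')
b=np.hstack([im[120:280,230:440],im2[140:300,320:480]]);cv2.imwrite('pics/c3.png',cv2.resize(b,None,fx=2,fy=2,interpolation=2))
E
```

```text
[-1.01954305 -0.63977772 -4.16460913] [0.00938412 0.3949817  0.00968779]
```

View pics/c3.png

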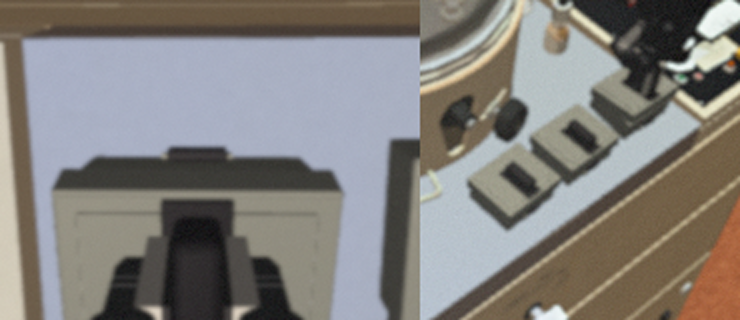

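The crop is ambiguous: the front face is visible with the catch at (197,153), but I can't tell whether the lid or the whole case is up. I'll lift a little more.

>>> {"op": "carry_out", "data": {"offset": [[0, 0, -2], [0, 0, -2], [0, 0, -2], [0, 0, -2], [0, 0, -2], [0, 0, 0]], "turn": [0, 0, 0, 0, 0, 0], "claw": [255, 255, 255, 255, 255, 255]}}

```text
time: 8.18
ee_pos: [443.6, -50.9, 132.1]
eef_rot: [0.003, 3.141, 0.0]
wrist_force: [-1.1, 0.6, -2.6]
grip_width: 10.3
grip_force: 51.4
```

```bash
python3 - <<'E'
from h import *
o=r.get_obs();print(o['wrist_force'],o['ft_torque'])
im,C=snap('wrist','w4');im2,_=snap('scene','s4')
b=np.hstack([im[120:280,230:440],im2[140:300,320:480]]);cv2.imwrite('pics/c4.png',cv2.resize(b,None,fx=2,fy=2,interpolation=2))
E
```

```text
[-1.09299346  0.63871755 -2.58600004] [-0.04313672  0.27473239  0.02941994]
```

View pics/c4.png

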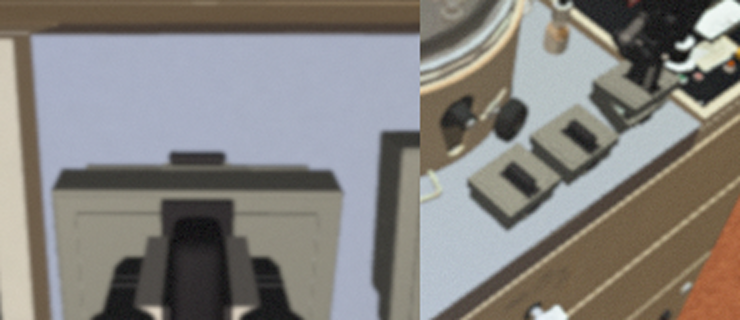

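The lid edge stayed with the gripper while the body and catch dropped away, and the force is under the case weight. This lid is unlatched. I'll lower it, release, and press with shut fingers.

>>> {"op": "carry_out", "data": {"offset": [[0, 0, 4], [0, 0, 4], [0, 0, 4], [0, 0, 3], [0, 0, 1.5], [0, 0, 0]], "turn": [0, 0, 0, 0, 0, 0], "claw": [255, 255, 255, 255, 255, 255]}}

```text
time: 9.02
ee_pos: [443.4, -50.8, 115.3]
eef_rot: [-0.003, -3.141, -0.0]
wrist_force: [2.2, -0.2, -2.1]
grip_width: 10.5
grip_force: 51.6
```

>>> {"op": "carry_out", "data": {"offset": [[0, 0, 0], [0, 0, 0], [0, 0, 0], [0, 0, 0], [0, 0, -20], [0, 0, -5], [0, 0, 0], [0, 0, 0], [0, 0, 0], [0, 0, 0]], "turn": [0, 0, 0, 0, 0, 0, 0, 0, 0, 0], "claw": [180, 150, 140, 140, 140, 140, 255, 255, 255, 255], "squeeze": 30}}

```text
time: 10.28
ee_pos: [443.4, -50.8, 140.2]
eef_rot: [-0.003, -3.141, -0.0]
wrist_force: [0.4, 0.2, -0.3]
grip_width: 0.2
grip_force: 0.0
```

```bash
python3 - <<'E'
from h import *
o=r.get_obs();print(o['ee_pos'],o['grip_width'],r.finger_overhang)
im,C=snap('wrist','w5');print(proj(C,[443,-50.5,51]))
im2,_=snap('scene','s5')
b=np.hstack([im[120:280,230:440],im2[140:300,320:480]]);cv2.imwrite('pics/c5.png',cv2.resize(b,None,fx=2,fy=2,interpolation=2))
E
```

```text
[443.42275811 -50.7709963  140.18880907] 0.20949998847907175 72.6
(np.float64(328.2721090672572), np.float64(241.43721198985094))
```

View pics/c5.png

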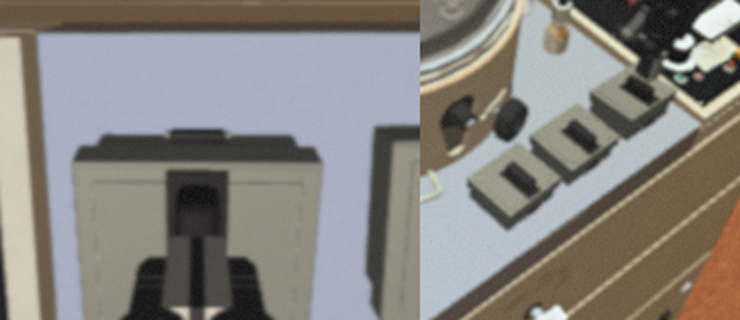

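The shut fingers stand over the handle and the case is upright. I'll press in small steps.

>>> {"op": "carry_out", "data": {"offset": [[0, 0, 8], [0, 0, 4], [0, 0, 1], [0, 0, 1], [0, 0, 0]], "turn": [0, 0, 0, 0, 0], "claw": [255, 255, 255, 255, 255]}}

```text
time: 11.0
ee_pos: [443.4, -50.8, 126.5]
eef_rot: [-0.003, -3.142, -0.0]
wrist_force: [-0.8, -0.2, 1.1]
grip_width: -0.1
grip_force: 0.5
```

>>> {"op": "carry_out", "data": {"offset": [[0, 0, 1], [0, 0, 1], [0, 0, 0]], "turn": [0, 0, 0], "claw": [255, 255, 255]}}

```text
time: 11.38
ee_pos: [443.5, -50.9, 124.4]
eef_rot: [0.003, 3.142, 0.0]
wrist_force: [-0.6, 0.1, 1.6]
grip_width: -0.2
grip_force: 0.7
```

>>> {"op": "carry_out", "data": {"offset": [[0, 0, 1], [0, 0, 0]], "turn": [0, 0], "claw": [255, 255]}}

```text
time: 11.62
ee_pos: [443.5, -50.9, 123.3]
eef_rot: [0.003, 3.142, 0.0]
wrist_force: [0.0, -0.6, 0.2]
grip_width: -0.0
grip_force: 0.2
```

>>> {"op": "carry_out", "data": {"offset": [[0, 0, 0.7], [0, 0, 0]], "turn": [0, 0], "claw": [255, 255]}}

```text
time: 11.88
ee_pos: [443.4, -50.8, 122.7]
eef_rot: [-0.003, -3.141, -0.0]
wrist_force: [-1.8, 0.3, 2.5]
grip_width: -0.1
grip_force: 1.2
```

>>> {"op": "carry_out", "data": {"offset": [[0, 0, 0.6], [0, 0, 0]], "turn": [0, 0], "claw": [255, 255]}}

```text
time: 12.12
ee_pos: [443.3, -50.8, 122.1]
eef_rot: [-0.003, -3.141, -0.0]
wrist_force: [-2.5, -0.1, 3.2]
grip_width: 0.2
grip_force: 1.7
```

>>> {"op": "carry_out", "data": {"offset": [[0, 0, 0.4], [0, 0, 0]], "turn": [0, 0], "claw": [255, 255]}}

```text
time: 12.38
ee_pos: [443.3, -50.8, 121.8]
eef_rot: [-0.003, -3.141, 0.0]
wrist_force: [-3.8, 0.1, 7.8]
grip_width: 0.4
grip_force: 3.8
```

>>> {"op": "carry_out", "data": {"offset": [[0, 0, 0.3], [0, 0, 0]], "turn": [0, 0], "claw": [255, 255]}}

```text
time: 12.62
ee_pos: [443.2, -50.9, 121.5]
eef_rot: [-0.003, -3.141, 0.0]
wrist_force: [-5.5, 0.8, 12.0]
grip_width: 0.3
grip_force: 5.8
```

That reached 12 N just below zero. I'll verify with a gentle tug.

>>> {"op": "carry_out", "data": {"offset": [[0, 0, -10], [0, 0, -10], [0, 0, 0], [0, 0, 0], [0, 0, 20], [0, 0, 6], [0, 0, 0]], "turn": [0, 0, 0, 0, 0, 0, 0], "claw": [150, 150, 150, 150, 150, 150, 150], "squeeze": 25}}

```text
time: 13.5
ee_pos: [443.4, -50.7, 115.3]
eef_rot: [-0.002, -3.141, 0.0]
wrist_force: [-0.3, 0.2, -0.4]
grip_width: 35.1
grip_force: 0.0
```

>>> {"op": "carry_out", "data": {"offset": [[0, 0, 0], [0, 0, 0], [0, 0, 0], [0, 0, 0], [0, 0, 0]], "turn": [0, 0, 0, 0, 0], "claw": [255, 255, 255, 255, 255], "squeeze": 25}}

```text
time: 14.12
ee_pos: [443.6, -50.8, 115.7]
eef_rot: [0.003, 3.141, 0.0]
wrist_force: [-1.6, 0.7, 7.0]
grip_width: 11.0
grip_force: 27.8
```

>>> {"op": "carry_out", "data": {"offset": [[0, 0, -1], [0, 0, -1], [0, 0, -1], [0, 0, -1], [0, 0, -1], [0, 0, 0]], "turn": [0, 0, 0, 0, 0, 0], "claw": [255, 255, 255, 255, 255, 255]}}

```text
time: 14.88
ee_pos: [443.5, -50.9, 120.5]
eef_rot: [0.003, 3.142, 0.0]
wrist_force: [-0.3, -0.6, -7.2]
grip_width: 10.7
grip_force: 26.3
```

>>> {"op": "carry_out", "data": {"offset": [[0, 0, -1], [0, 0, -1], [0, 0, -1], [0, 0, 0]], "turn": [0, 0, 0, 0], "claw": [255, 255, 255, 255]}}

```text
time: 15.38
ee_pos: [443.5, -50.9, 123.5]
eef_rot: [0.003, 3.142, 0.0]
wrist_force: [-1.0, -0.8, -7.1]
grip_width: 11.3
grip_force: 26.3
```

The force is 7.2 N, the whole case's weight, so it is latched. I'll set it down and go to the middle case. Handle y is about 41.

>>> {"op": "carry_out", "data": {"offset": [[0, 0, 2], [0, 0, 2], [0, 0, 2], [0, 0, 1], [0, 0, 0]], "turn": [0, 0, 0, 0, 0], "claw": [255, 255, 255, 255, 255]}}

```text
time: 16.0
ee_pos: [443.5, -50.8, 116.3]
eef_rot: [-0.003, -3.141, -0.0]
wrist_force: [-0.1, 0.7, -6.1]
grip_width: 10.9
grip_force: 26.3
```

>>> {"op": "carry_out", "data": {"offset": [[0, 0, 0], [0, 0, 0], [0, 0, 0], [0, 0, -30], [0, 0, -50], [0, 46, 0], [5, 46, 0], [0, 0, 0], [0, 0, 0]], "turn": [0, 0, 0, 0, 0, 0, 0, 0, 0], "claw": [200, 150, 150, 150, 150, 150, 150, 150, 150]}}

```text
time: 17.12
ee_pos: [438.7, 40.8, 196.4]
eef_rot: [-0.003, -3.141, 0.001]
wrist_force: [-0.5, 0.2, 0.2]
grip_width: 35.2
grip_force: 0.0
```

```bash
python3 - <<'E'
from h import *
im,C=snap('wrist','w6'); print(r.get_obs()['ee_pos'])
g=im.max(2)
m=(g<60).astype('uint8')*255
n,l,s,c=cv2.connectedComponentsWithStats(m)
for i in range(1,n):
    if s[i,4]>500: print(s[i],c[i].round(1),ray(C,*c[i],45).round(1),cv2.minAreaRect(cv2.findNonZero((l==i).astype('uint8')))[1:])
E
```

```text
[438.68456341  40.39171391 196.35205708]
[ 267    0   91   16 1087] [312.1   7. ] [307.5  31.   45. ] ((15.0, 90.0), 90.0)
[    0   153   637   247 63661] [259.7 322.3] [538.2 -15.8  45. ] ((636.0, 246.0), 0.0)
[ 433  178   25   51 1146] [444.9 203.3] [435.4 126.8  45. ] ((23.449621200561523, 50.94227600097656), 2.726310968399048)
[ 196  185   27   51 1112] [209.  210.4] [440.8 -47.4  45. ] ((50.98149108886719, 23.344707489013672), 83.9909896850586)
[322 184  19  48 851] [331.  208.2] [439.1  43.   45. ] ((47.0, 18.0), 90.0)
[ 596  206   44  141 2468] [621.2 285.3] [503.8 274.1  45. ] ((25.459461212158203, 141.18919372558594), 18.924644470214844)
[ 78 221  40  33 635] [102.3 233.9] [ 459.5 -130.2   45. ] ((36.153682708740234, 27.869802474975586), 47.60256576538086)
```

>>> {"op": "carry_out", "data": {"offset": [[0, 2, 40], [0, 0, 30], [0, 0, 10], [0, 0, 0.5], [0, 0, 0]], "turn": [0, 0, 0, 0, 0], "claw": [150, 150, 150, 150, 150]}}

```text
time: 17.8
ee_pos: [438.9, 42.7, 116.3]
eef_rot: [0.004, 3.141, 0.0]
wrist_force: [0.7, 0.0, -1.0]
grip_width: 35.3
grip_force: 0.0
```

>>> {"op": "carry_out", "data": {"offset": [[0, 0, 0], [0, 0, 0], [0, 0, 0], [0, 0, 0]], "turn": [0, 0, 0, 0], "claw": [255, 255, 255, 255], "squeeze": 25}}

```text
time: 18.3
ee_pos: [438.8, 43.0, 116.3]
eef_rot: [0.003, 3.141, -0.0]
wrist_force: [0.2, -1.3, 7.1]
grip_width: 10.9
grip_force: 27.3
```

>>> {"op": "carry_out", "data": {"offset": [[0, 0, -1], [0, 0, -1], [0, 0, -1], [0, 0, -1], [0, 0, -1], [0, 0, 0]], "turn": [0, 0, 0, 0, 0, 0], "claw": [255, 255, 255, 255, 255, 255]}}

```text
time: 19.05
ee_pos: [438.7, 43.2, 121.0]
eef_rot: [0.003, 3.142, 0.0]
wrist_force: [-0.1, 0.2, -7.8]
grip_width: 10.8
grip_force: 25.7
```

>>> {"op": "carry_out", "data": {"offset": [[0, 0, -1], [0, 0, -1], [0, 0, -1], [0, 0, -1], [0, 0, 0], [0, 0, 0]], "turn": [0, 0, 0, 0, 0, 0], "claw": [255, 255, 255, 255, 255, 255]}}

```text
time: 19.8
ee_pos: [438.6, 43.2, 124.9]
eef_rot: [-0.003, -3.142, -0.0]
wrist_force: [0.0, 0.1, -7.8]
grip_width: 10.6
grip_force: 25.7
```

The middle case shows a steady 7.8 N, so it is latched. I'll set it down and go to the left case.

>>> {"op": "carry_out", "data": {"offset": [[0, 0, 2], [0, 0, 2], [0, 0, 2], [0, 0, 2], [0, 0, 0.5], [0, 0, 0]], "turn": [0, 0, 0, 0, 0, 0], "claw": [255, 255, 255, 255, 255, 255]}}

```text
time: 20.55
ee_pos: [438.5, 43.2, 116.5]
eef_rot: [-0.003, -3.141, -0.0]
wrist_force: [-2.1, 0.4, -1.3]
grip_width: 10.8
grip_force: 26.5
```

>>> {"op": "carry_out", "data": {"offset": [[0, 0, 0], [0, 0, 0], [0, 0, 0], [0, 0, -30], [0, 0, -50], [0, 42, 0], [2, 42, 0], [0, 0, 0], [0, 0, 0]], "turn": [0, 0, 0, 0, 0, 0, 0, 0, 0], "claw": [200, 150, 150, 150, 150, 150, 150, 150, 150]}}

```text
time: 21.68
ee_pos: [436.8, 126.6, 196.4]
eef_rot: [-0.003, -3.141, 0.001]
wrist_force: [-1.2, -0.9, -0.7]
grip_width: 35.1
grip_force: 0.0
```

```bash
python3 - <<'E'
from h import *
im,C=snap('wrist','w7'); print(r.get_obs()['ee_pos'])
g=im.max(2)
m=(g<60).astype('uint8')*255
n,l,s,c=cv2.connectedComponentsWithStats(m)
for i in range(1,n):
    if s[i,4]>500: print(s[i],c[i].round(1),ray(C,*c[i],45).round(1),cv2.minAreaRect(cv2.findNonZero((l==i).astype('uint8')))[1:])
E
```

```text
[436.84986573 126.33199211 196.35423558]
[ 232    0   94   17 1435] [281.8   7.5] [305.9  98.   45. ] ((16.0, 93.0), 90.0)
[    0   155   640   245 60624] [287.6 333.8] [547.6  92.8  45. ] ((244.0, 639.0), 90.0)
[  59  177  110   76 1279] [146.4 205.5] [435.1  -7.3  45. ] ((121.33399200439453, 60.14032745361328), 35.81608200073242)
[322 181  22  51 959] [332.8 206.5] [435.9 130.2  45. ] ((50.181236267089844, 20.072492599487305), 87.27368927001953)
[ 207  183   27   51 1130] [219.5 208.1] [437.1  46.4  45. ] ((51.190860748291016, 23.03065299987793), 83.9909896850586)
[  78  188   38   51 1476] [ 96.4 213.5] [441.2 -45.4  45. ] ((52.85686111450195, 31.144371032714844), 78.95906829833984)
[  0 223  24  34 618] [  9.7 238.7] [ 461.4 -115.6   45. ] ((33.0, 23.0), 90.0)
```

>>> {"op": "carry_out", "data": {"offset": [[0, 3, 40], [0, 0, 30], [0, 0, 10], [0, 0, 0.5], [0, 0, 0]], "turn": [0, 0, 0, 0, 0], "claw": [150, 150, 150, 150, 150]}}

```text
time: 22.35
ee_pos: [437.2, 130.0, 116.8]
eef_rot: [0.004, 3.14, 0.001]
wrist_force: [-0.7, 0.7, -0.2]
grip_width: 35.7
grip_force: 0.0
```

>>> {"op": "carry_out", "data": {"offset": [[0, 0, 0], [0, 0, 0], [0, 0, 0], [0, 0, 0]], "turn": [0, 0, 0, 0], "claw": [255, 255, 255, 255], "squeeze": 25}}

```text
time: 22.85
ee_pos: [437.0, 130.1, 116.4]
eef_rot: [0.003, 3.141, 0.0]
wrist_force: [0.5, -0.8, 8.1]
grip_width: 11.0
grip_force: 25.0
```

>>> {"op": "carry_out", "data": {"offset": [[0, 0, -1], [0, 0, -1], [0, 0, -1], [0, 0, -1], [0, 0, -1], [0, 0, 0]], "turn": [0, 0, 0, 0, 0, 0], "claw": [255, 255, 255, 255, 255, 255]}}

```text
time: 23.6
ee_pos: [436.8, 130.2, 121.0]
eef_rot: [0.003, 3.142, 0.0]
wrist_force: [-0.0, -0.4, -7.4]
grip_width: 11.1
grip_force: 24.1
```

>>> {"op": "carry_out", "data": {"offset": [[0, 0, -1], [0, 0, -1], [0, 0, -1], [0, 0, -1], [0, 0, 0], [0, 0, 0]], "turn": [0, 0, 0, 0, 0, 0], "claw": [255, 255, 255, 255, 255, 255]}}

```text
time: 24.35
ee_pos: [436.8, 130.2, 124.9]
eef_rot: [-0.003, -3.142, -0.0]
wrist_force: [1.1, 0.5, -6.8]
grip_width: 11.0
grip_force: 24.1
```

>>> {"op": "carry_out", "data": {"offset": [[0, 0, -2], [0, 0, -2], [0, 0, -2], [0, 0, 0], [0, 0, 0]], "turn": [0, 0, 0, 0, 0], "claw": [255, 255, 255, 255, 255]}}

```text
time: 24.98
ee_pos: [436.8, 130.2, 130.9]
eef_rot: [-0.003, -3.142, -0.0]
wrist_force: [1.0, 0.2, -7.7]
grip_width: 10.8
grip_force: 24.1
```

>>> {"op": "carry_out", "data": {"offset": [[0, 0, 3], [0, 0, 3], [0, 0, 3], [0, 0, 2], [0, 0, 2], [0, 0, 1.5], [0, 0, 0]], "turn": [0, 0, 0, 0, 0, 0, 0], "claw": [255, 255, 255, 255, 255, 255, 255]}}

```text
time: 25.85
ee_pos: [436.7, 130.2, 116.6]
eef_rot: [0.003, 3.141, 0.0]
wrist_force: [-2.6, -0.5, 2.3]
grip_width: 10.6
grip_force: 25.2
```

The left case is latched too (7.7 N). Now to the regulator.

>>> {"op": "carry_out", "data": {"offset": [[0, 0, 0], [0, 0, 0], [0, 0, -40], [0, 0, -55], [0, 0, -20], [0, 50, 0], [0, 55, 0], [-10, 55, 0], [-12, 55, 0], [0, 0, 0]], "turn": [0, 0, 0, 0, 0, 0, 0, 0, 0, 0], "claw": [200, 150, 150, 150, 150, 150, 150, 150, 150, 150]}}

```text
time: 27.1
ee_pos: [458.4, 348.6, 231.1]
eef_rot: [0.002, -3.141, -0.004]
wrist_force: [0.5, -0.2, -0.7]
grip_width: 35.4
grip_force: 0.0
```

```bash
python3 - <<'E'
from h import *
im,C=snap('wrist','w8'); o=r.get_obs();print(o['ee_pos'],o['eef_rot'],o['q'])
for z in(34,70,88): print(z,proj(C,[482,345,z]))
E
```

```text
[458.69562882 346.32408187 231.0588035 ] [-2.05116140e-04 -3.14108018e+00 -6.07191684e-04] [-0.38154021  0.86443381 -0.65998247  1.56666585  0.62052019  0.92922257
  0.31830632]
34 (np.float64(323.2576096605599), np.float64(217.11909872387798))
70 (np.float64(322.6996231693573), np.float64(232.34399783400409))
88 (np.float64(322.35789517524427), np.float64(241.668191726699))
```

View pics/w8.png

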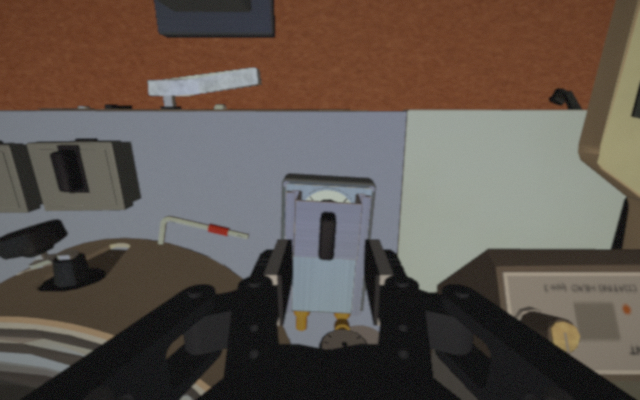

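The hood bar is at (327,236), the block's front corners are at (285,181) and (375,183), and the dial shows in front of the hood. I'll measure the regulator's yaw.

```bash
python3 - <<'E'
from h import *
im=cv2.imread('pics/w8.png'); C=cam('wrist')
m=((im.max(2)<60)*255).astype('uint8'); m[:205]=0;m[262:]=0;m[:,:310]=0;m[:,345:]=0
n,l,s,c=cv2.connectedComponentsWithStats(m);i=1+s[1:,4].argmax();p=cv2.findNonZero((l==i).astype('uint8'))
print(s[i],c[i],ray(C,*c[i],80))
# top-face extents: per-row mid columns -> world
ys=sorted(set(p[:,0,1]));M=np.array([[p[p[:,0,1]==y][:,0,0].mean(),y] for y in ys[4:-4]])
W=np.array([ray(C,u,v,86) for u,v in M]);k=np.polyfit(W[:,0],W[:,1],1);print('bar yaw deg',np.degrees(np.arctan(k[0])),W[0],W[-1])
T=cv2.imread('pics/top0.png');Ct=cam('top')
# block side edges in the wrist picture, gradient along rows
g=cv2.GaussianBlur(cv2.cvtColor(im,6),(0,0),1).astype(float)
L=cv2.createLineSegmentDetector().detect(cv2.cvtColor(im,6))[0][:,0]
for a in L:
    if 275<a[0]<385 and 275<a[2]<385 and 165<a[1]<330 and np.hypot(a[2]-a[0],a[3]-a[1])>25:
        P,Q=ray(C,*a[:2],34),ray(C,*a[2:],34);d=Q-P;print('w',a.round(),np.degrees(np.arctan2(d[1],d[0])).round(1))
L=cv2.createLineSegmentDetector().detect(cv2.cvtColor(T,6))[0][:,0]
for a in L:
    if 228<a[0]<280 and 228<a[2]<280 and 195<a[1]<260 and np.hypot(a[2]-a[0],a[3]-a[1])>20:
        P,Q=ray(Ct,*a[:2],34),ray(Ct,*a[2:],34);d=Q-P;print('t',a.round(),np.degrees(np.arctan2(d[1],d[0])).round(1),P.round(),Q.round())
E
```

```text
[319 212  17  47 639] [326.82472613 235.51486698] [480.77203569 345.61906301  80.        ]
bar yaw deg -3.3116193795487074 [463.04184023 346.49325923  86.        ] [493.18510139 344.64242608  86.        ]
w [292. 241. 292. 284.] -1.6
w [317. 254. 320. 212.] 176.2
w [291. 282. 286. 310.] -11.2
w [372. 323. 364. 278.] -169.1
w [361. 308. 365. 239.] 178.8
w [336. 212. 334. 256.] -2.4
w [287. 173. 369. 177.] 86.6
w [335. 185. 284. 180.] -96.7
w [374. 186. 335. 184.] -93.8
w [281. 227. 281. 182.] 177.5
w [376. 186. 371. 236.] -3.4
w [285. 184. 284. 236.] -2.9
w [369. 242. 378. 272.] 17.8
w [292. 309. 351. 312.] 86.6
w [367. 236. 371. 197.] 176.5
w [278. 272. 287. 242.] 162.6
w [277. 288. 278. 313.] -0.1
w [378. 314. 379. 288.] 180.0
t [273. 202. 270. 254.] 176.5 [579. 295.  34.] [453. 303.  34.]
t [267. 243. 268. 223.] -2.3 [480. 310.  34.] [528. 308.  34.]
t [266. 202. 242. 200.] 86.4 [580. 313.  34.] [584. 371.  34.]
t [268. 257. 236. 256.] 86.8 [447. 307.  34.] [451. 385.  34.]
t [233. 249. 235. 217.] -3.4 [466. 392.  34.] [544. 387.  34.]
```

The regulator x axis is at about -3.3°. I'll turn the tool by 0.058, then grip the hood bar.

>>> {"op": "carry_out", "data": {"offset": [[-22, 0.5, 0], [0, 0, 45], [0, 0, 30], [0, 0, 9], [0, 0, 0]], "turn": [0.058, 0, 0, 0, 0], "claw": [150, 150, 150, 150, 150]}}

```text
time: 27.78
ee_pos: [481.4, 345.2, 147.9]
eef_rot: [0.095, 3.14, 0.0]
wrist_force: [0.1, 0.3, 0.4]
grip_width: 35.1
grip_force: 0.0
```

>>> {"op": "carry_out", "data": {"offset": [[0, 0, 0], [0, 0, 0], [0, 0, 0], [0, 0, 0], [0, 0, 0]], "turn": [0, 0, 0, 0, 0], "claw": [255, 255, 255, 255, 255], "squeeze": 40}}

```text
time: 28.4
ee_pos: [481.5, 347.4, 149.0]
eef_rot: [0.093, 3.138, 0.008]
wrist_force: [1.0, 10.3, 1.7]
grip_width: 10.5
grip_force: 43.9
```

>>> {"op": "carry_out", "data": {"offset": [[-5, 0, 0], [-5, 0, 0], [-5, 0, 0], [0, 0, 0]], "turn": [0, 0, 0, 0], "claw": [255, 255, 255, 255]}}

```text
time: 28.9
ee_pos: [496.6, 346.6, 149.0]
eef_rot: [0.093, 3.138, 0.008]
wrist_force: [1.8, 11.0, 1.3]
grip_width: 10.6
grip_force: 44.0
```

>>> {"op": "carry_out", "data": {"offset": [[-5, 1, 0], [-5, 1, 0], [-5, 0, 0], [-5, 0, 0], [-5, 0, 0], [-5, 0, 0], [0, 0, 0]], "turn": [0, 0, 0, 0, 0, 0, 0], "claw": [255, 255, 255, 255, 255, 255, 255]}}

```text
time: 29.78
ee_pos: [527.0, 345.2, 149.0]
eef_rot: [0.095, 3.138, 0.003]
wrist_force: [0.8, -0.0, 6.9]
grip_width: 10.7
grip_force: 44.7
```

>>> {"op": "carry_out", "data": {"offset": [[-3, 0, 0], [-3, 0, 0], [0, 0, 0]], "turn": [0, 0, 0], "claw": [255, 255, 255]}}

```text
time: 30.15
ee_pos: [532.9, 344.8, 149.0]
eef_rot: [0.094, 3.138, 0.002]
wrist_force: [1.6, 0.8, 6.6]
grip_width: 11.3
grip_force: 44.6
```

>>> {"op": "carry_out", "data": {"offset": [[-2, 0, 0], [-1, 0, 0], [0, 0, 0]], "turn": [0, 0, 0], "claw": [255, 255, 255]}}

```text
time: 30.52
ee_pos: [535.6, 344.7, 149.0]
eef_rot: [0.094, 3.139, 0.002]
wrist_force: [-0.1, 0.5, 7.5]
grip_width: 10.6
grip_force: 44.7
```

>>> {"op": "carry_out", "data": {"offset": [[-2, 0, 0], [0, 0, 0]], "turn": [0, 0], "claw": [255, 255]}}

```text
time: 30.78
ee_pos: [537.7, 344.6, 149.0]
eef_rot: [0.094, 3.139, 0.002]
wrist_force: [0.5, 0.3, 6.5]
grip_width: 10.7
grip_force: 44.7
```

>>> {"op": "carry_out", "data": {"offset": [[-1.5, 0, 0], [0, 0, 0]], "turn": [0, 0], "claw": [255, 255]}}

```text
time: 31.02
ee_pos: [539.1, 344.5, 149.0]
eef_rot: [0.094, 3.139, 0.002]
wrist_force: [-0.3, 0.8, 7.6]
grip_width: 11.1
grip_force: 44.7
```

>>> {"op": "carry_out", "data": {"offset": [[-1.5, 0, 0], [0, 0, 0]], "turn": [0, 0], "claw": [255, 255]}}

```text
time: 31.28
ee_pos: [540.6, 344.4, 149.0]
eef_rot: [0.094, 3.139, 0.002]
wrist_force: [-0.3, 0.9, 7.0]
grip_width: 11.0
grip_force: 44.7
```

>>> {"op": "carry_out", "data": {"offset": [[-1.5, 0, 0], [0, 0, 0]], "turn": [0, 0], "claw": [255, 255]}}

```text
time: 31.52
ee_pos: [542.1, 344.3, 149.0]
eef_rot: [0.094, 3.139, 0.002]
wrist_force: [0.3, 1.0, 6.9]
grip_width: 10.9
grip_force: 44.7
```

```bash
python3 - <<'E'
from h import *
o=r.get_obs();print(o['ee_pos'],o['wrist_force'])
im,C=snap('wrist','w9')
cv2.imwrite('pics/c9.png',cv2.resize(im[120:320,220:440],None,fx=3,fy=3,interpolation=2))
E
```

```text
[542.14370605 344.29470021 148.98259071] [0.34216691 1.02104802 6.92454768]
```

View pics/c9.png

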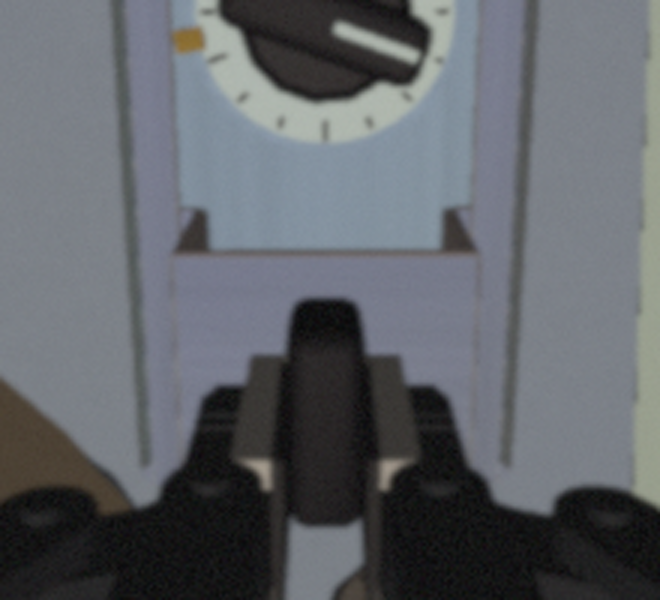

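The hood is drawn back and the knob and dial are free. The pointer points image-right (crop 380,42) and the brass mark is at left (188,40). I'll push a little more to reach the stop.

>>> {"op": "carry_out", "data": {"offset": [[-1, 0, 0], [0, 0, 0]], "turn": [0, 0], "claw": [255, 255]}}

```text
time: 31.82
ee_pos: [542.5, 344.4, 149.0]
eef_rot: [0.093, 3.14, 0.002]
wrist_force: [-6.3, -0.7, 10.5]
grip_width: 10.9
grip_force: 45.1
```

>>> {"op": "carry_out", "data": {"offset": [[-1, 0, 0], [0, 0, 0]], "turn": [0, 0], "claw": [255, 255]}}

```text
time: 32.08
ee_pos: [542.7, 344.4, 148.9]
eef_rot: [-0.093, -3.139, -0.001]
wrist_force: [-11.9, -2.8, 13.7]
grip_width: 10.8
grip_force: 45.5
```

>>> {"op": "carry_out", "data": {"offset": [[2, 0, 0], [0, 0, 0], [0, 0, 0], [0, 0, -30], [0, 0, -25], [30, 0, 0], [30, 0, 0], [0, 0, 0], [0, 0, 0]], "turn": [0, 0, 0, 0, 0, 0, 0, 0, 0], "claw": [200, 150, 150, 150, 150, 150, 150, 150, 150]}}

```text
time: 33.2
ee_pos: [482.5, 347.4, 202.5]
eef_rot: [0.095, 3.14, 0.0]
wrist_force: [1.1, -0.3, -0.8]
grip_width: 34.8
grip_force: 0.0
```

```bash
python3 - <<'E'
from h import *
im,C=snap('wrist','w10'); o=r.get_obs();print(o['ee_pos'],o['eef_rot'])
t,_=snap('top','top10')
for z in(38,61): print(proj(C,[481.5,348,z]))
cv2.imwrite('pics/c10.png',cv2.resize(im[100:300,220:440],None,fx=3,fy=3,interpolation=2))
E
```

```text
[482.57375654 347.33244432 202.38892512] [9.52794601e-02 3.13972163e+00 1.16208047e-04]
(np.float64(328.5715983642535), np.float64(201.01044882360927))
(np.float64(328.62553649915503), np.float64(210.29826116327723))
```

View pics/c10.png

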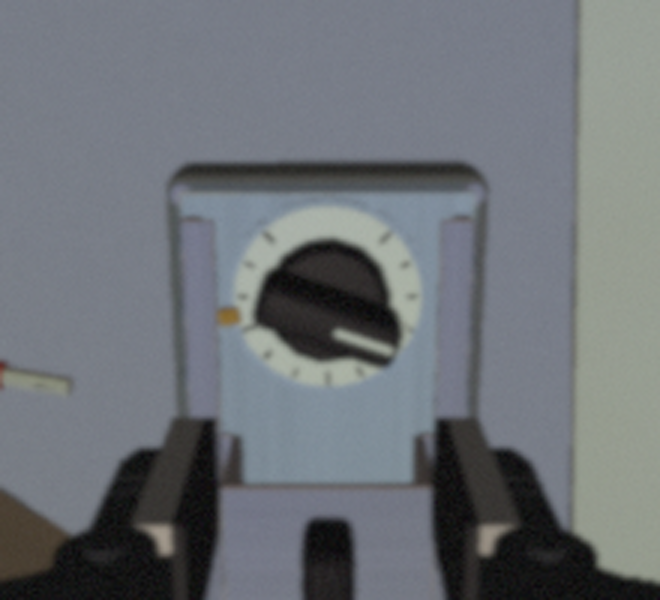

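The dial centre is near crop (328,297), the pointer runs from (338,333) to (392,352), and the brass mark is at (228,316).

```bash
cat > k.py <<'E'
from h import *
YAW=np.radians(-3.3)
def ang(v): return np.degrees(-(np.arctan2(v[1],v[0])-YAW))
def rang(v): return (ang(v)+180)%360-180
def dial(im,C,v0=150,v1=245,u0=285,u1=375):
    hsv=cv2.cvtColor(im,cv2.COLOR_BGR2HSV); roi=np.zeros(im.shape[:2],bool);roi[v0:v1,u0:u1]=1
    f=im.astype(int); 
    warm=(f[...,0]<f[...,2]+8)&(f.min(2)>140)&roi      # off-white
    brass=(hsv[...,1]>100)&(hsv[...,0]>8)&(hsv[...,0]<30)&(hsv[...,2]>90)&roi
    n,l,s,c=cv2.connectedComponentsWithStats(warm.astype('uint8'),connectivity=4)
    return warm,brass,(n,l,s,c)
E
python3 - <<'E'
from k import *
im=cv2.imread('pics/w10.png');C=cam('wrist')
w,b,(n,l,s,c)=dial(im,C)
for i in range(1,n):
    if s[i,4]>15: print(s[i],c[i].round(1))
bp=np.argwhere(b);print('brass',len(bp),bp.mean(0) if len(bp) else 0)
print(im[173,300],im[214,345],im[205,296])
E
```

```text
[298 169  62  40 829] [330.2 184.4]
[302 210  44  19 303] [320.9 220.5]
[333 211  16   6  24] [340.1 213.4]
brass 23 [204.95652174 295.60869565]
[152 137 124] [129 140 135] [ 53 107 134]
```

```bash
cat >> k.py <<'E'
from scipy.optimize import least_squares
def measure(im,C,**kw):
    w,b,(n,l,s,c)=dial(im,C,**kw)
    big=[i for i in range(1,n) if s[i,4]>150]
    P=np.argwhere(np.isin(l,big))[:,::-1].astype('int32')
    H=cv2.convexHull(P)[:,0]; W=np.array([ray(C,u,v,35)[:2] for u,v in H])
    q=least_squares(lambda p:np.hypot(*(W-p[:2]).T)-p[2],[*W.mean(0),22],loss='soft_l1').x
    bp=np.argwhere(b).mean(0); m=ray(C,bp[1],bp[0],37)[:2]
    sm=[i for i in range(1,n) if 12<s[i,4]<=150]
    i=min(sm,key=lambda i:np.hypot(*(ray(C,*c[i],60)[:2]-q[:2])))
    pp=np.argwhere(l==i)[:,::-1].astype(np.float32); X=np.array([ray(C,u,v,61)[:2] for u,v in pp])
    vx,vy,_,_=cv2.fitLine(X.astype(np.float32),2,0,.01,.01).ravel(); d=np.array([vx,vy]); cen=X.mean(0)
    if d@(cen-q[:2])<0:d=-d
    print('dial',q.round(1),'mark',m.round(1),'r',np.hypot(*(m-q[:2])).round(1),'ang',rang(m-q[:2]).round(1),
     'pointer dir',rang(d).round(1),'from centre',rang(cen-q[:2]).round(1),'cen',cen.round(1),np.hypot(*(cen-q[:2])).round(1))
E
python3 - <<'E'
from k import *
measure(cv2.imread('pics/w10.png'),cam('wrist'))
E
```

```text
dial [480.8 348.1  24.2] mark [483.4 321.9] r 26.3 ang 81.1 pointer dir -69.7 from centre -69.6 cen [484.2 355.9] 8.5
```

The measurement is consistent: dial radius 24.2 and mark radius 26.3. The knob is at -69.7° and the mark at 81.1°, so the turn is +2.63 rad. I'll align the tool with the bar and look.

>>> {"op": "carry_out", "data": {"offset": [[1.7, 0.6, 0], [0, 0, 0], [0, 0, 0], [0, 0, 0], [0, 0, 0], [0, 0, 0], [0, 0, 0], [0, 0, 0], [0, 0, 40], [0, 0, 0]], "turn": [0, -0.174, -0.174, -0.174, -0.174, -0.174, -0.174, -0.172, 0, 0], "claw": [178, 178, 178, 178, 178, 178, 178, 178, 178, 178]}}

```text
time: 34.55
ee_pos: [479.8, 347.6, 160.7]
eef_rot: [1.714, -2.629, 0.0]
wrist_force: [0.2, 0.9, 0.4]
grip_width: 26.4
grip_force: 0.0
```

```bash
python3 - <<'E'
from k import *
im,C=snap('wrist','w11'); o=r.get_obs();print(o['ee_pos'],o['eef_rot'],o['q'])
measure(im,C,v0=120,v1=290,u0=230,u1=430)
cv2.imwrite('pics/c11.png',cv2.resize(im[100:320,210:450],None,fx=2.5,fy=2.5,interpolation=2))
E
```

```text
[480.01079715 348.2052576  162.3875395 ] [ 1.71540837e+00 -2.63030703e+00 -4.60673836e-04] [-0.28080085  1.05720639 -0.89018191  1.54655459  0.92892167  1.00572807
  1.27762028]
dial [467.5 376.3  47.8] mark [454.3 319.7] r 58.2 ang 99.7 pointer dir 11.9 from centre -38.4 cen [480.7 385.6] 16.2
```

View pics/c11.png

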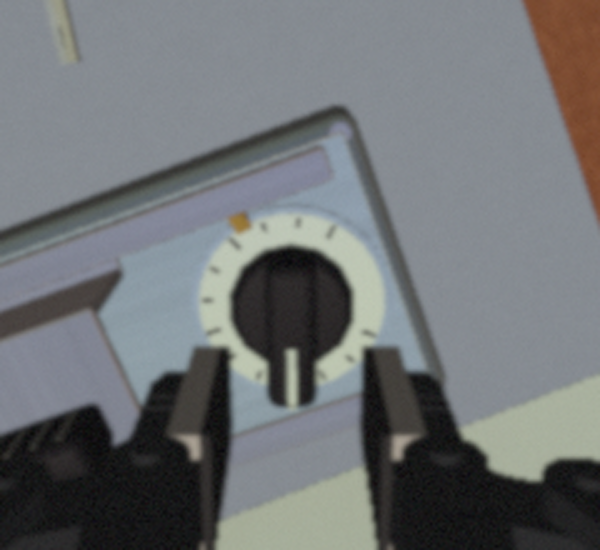

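The bar is vertical at column 292, centred between the pads at 200 and 393. I'll descend and grip.

>>> {"op": "carry_out", "data": {"offset": [[0, 0, 20], [0, 0, 12], [0, 0, 6], [0, 0, 0], [0, 0, 0]], "turn": [0, 0, 0, 0, 0], "claw": [178, 178, 178, 178, 178], "squeeze": 30}}

```text
time: 35.22
ee_pos: [480.2, 348.4, 124.9]
eef_rot: [-1.716, 2.631, 0.0]
wrist_force: [0.4, 0.4, 0.5]
grip_width: 25.8
grip_force: 0.0
```

>>> {"op": "carry_out", "data": {"offset": [[0, 0, 0], [0, 0, 0], [0, 0, 0], [0, 0, 0], [0, 0, 0]], "turn": [0, 0, 0, 0, 0], "claw": [255, 255, 255, 255, 255], "squeeze": 30}}

```text
time: 35.85
ee_pos: [480.8, 348.1, 125.0]
eef_rot: [-1.715, 2.63, -0.001]
wrist_force: [4.9, -2.4, 5.5]
grip_width: 11.0
grip_force: 33.8
```

```bash
python3 - <<'E'
from h import *
o=r.get_obs();print(o['ee_pos'],o['wrist_force'],o['ft_torque'])
E
```

```text
[480.82561276 348.07743839 125.00499314] [ 4.88494248 -2.37008404  5.50947234] [-0.48799708 -0.76460226  0.02447148]
```

>>> {"op": "carry_out", "data": {"offset": [[0, -0.7, 0], [0, 0, 0], [0, 0, 0], [0, 0, 0], [0, 0, 0], [0, 0, 0], [0, 0, 0]], "turn": [0, 0.15, 0.15, 0.15, 0.15, 0.15, 0], "claw": [255, 255, 255, 255, 255, 255, 255]}}

```text
time: 36.72
ee_pos: [480.9, 348.1, 125.0]
eef_rot: [-0.633, 3.076, 0.0]
wrist_force: [1.3, -0.9, 7.4]
grip_width: 10.6
grip_force: 34.0
```

>>> {"op": "carry_out", "data": {"offset": [[0, 0, 0], [0, 0, 0], [0, 0, 0], [0, 0, 0], [0, 0, 0], [0, 0, 0], [0, 0, 0], [0, 0, 0]], "turn": [0.15, 0.15, 0.15, 0.15, 0.15, 0.15, 0.15, 0], "claw": [255, 255, 255, 255, 255, 255, 255, 255]}}

```text
time: 37.72
ee_pos: [481.0, 348.2, 125.0]
eef_rot: [0.993, 2.98, 0.001]
wrist_force: [0.3, -1.1, 9.1]
grip_width: 11.1
grip_force: 34.1
```

>>> {"op": "carry_out", "data": {"offset": [[0, 0, 0], [0, 0, 0], [0, 0, 0], [0, 0, 0], [0, 0, 0], [0, 0, 0], [0, 0, 0]], "turn": [0.15, 0.15, 0.15, 0.15, 0.15, 0.08, 0], "claw": [255, 255, 255, 255, 255, 255, 255]}}

```text
time: 38.6
ee_pos: [481.1, 348.1, 125.0]
eef_rot: [2.109, 2.328, 0.001]
wrist_force: [1.4, -1.3, 8.7]
grip_width: 11.0
grip_force: 34.2
```

>>> {"op": "carry_out", "data": {"offset": [[0, 0, 0], [0, 0, 0], [0, 0, 0], [0, 0, -20], [0, 0, -30], [0, 0, -30], [0, 0, 0], [0, 0, 0]], "turn": [0, 0, 0, 0, 0, 0, 0, 0], "claw": [200, 178, 178, 178, 178, 178, 178, 178]}}

```text
time: 39.6
ee_pos: [480.6, 347.8, 203.9]
eef_rot: [-2.111, -2.327, 0.001]
wrist_force: [-0.5, -0.0, -0.2]
grip_width: 25.7
grip_force: 0.0
```

>>> {"op": "carry_out", "data": {"offset": [[0, 0, 0], [0, 0, 0], [0, 0, 0], [0, 0, 0], [0, 0, 0], [0, 0, 0], [0, 0, 0], [0, 0, 0], [0, 0, 0], [0, 0, 0]], "turn": [-0.176, -0.176, -0.176, -0.176, -0.176, -0.176, -0.176, -0.176, 0, 0], "claw": [150, 150, 150, 150, 150, 150, 150, 150, 150, 150]}}

```text
time: 40.85
ee_pos: [480.7, 347.9, 203.9]
eef_rot: [-0.11, -3.139, 0.001]
wrist_force: [0.1, 0.7, 0.7]
grip_width: 34.9
grip_force: 0.0
```

```bash
python3 - <<'E'
from k import *
im,C=snap('wrist','w12'); o=r.get_obs();print(o['ee_pos'],o['eef_rot'])
try: measure(im,C)
except Exception as e: print(e)
cv2.imwrite('pics/c12.png',cv2.resize(im[100:300,220:440],None,fx=3,fy=3,interpolation=2))
E
```

```text
[480.68282625 347.99151386 204.12819107] [-1.08412906e-01 -3.13930156e+00  3.20829515e-04]
dial [480.9 348.2  24.3] mark [483.6 322. ] r 26.4 ang 80.8 pointer dir 80.9 from centre 80.8 cen [481.8 339.4] 8.9
```

View pics/c12.png

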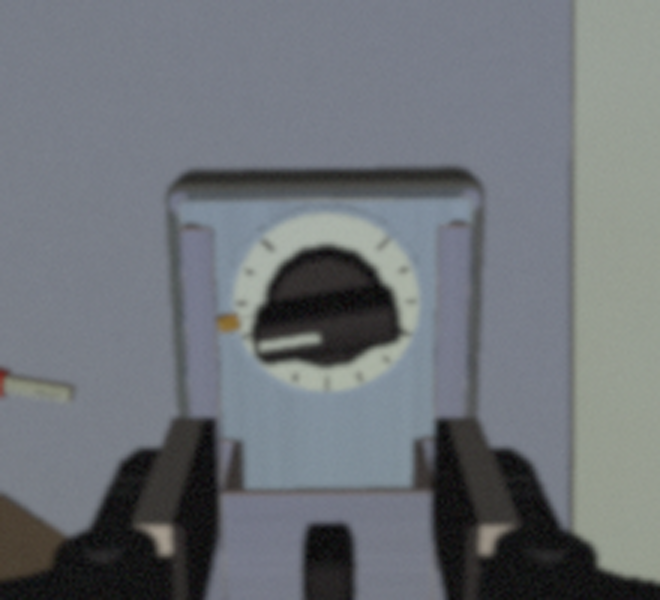

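The pointer is at 80.9° and the mark at 80.8°, unmoved. Now I'll grip the hood bar and slide it home.

>>> {"op": "carry_out", "data": {"offset": [[-30, 0, 0], [-31, 0, 0], [0, 0, 30], [0, 0, 20], [0, 0, 6], [0, 0, 0], [0, 0, 0]], "turn": [-0.008, 0, 0, 0, 0, 0, 0], "claw": [150, 150, 150, 150, 150, 150, 150]}}

```text
time: 41.78
ee_pos: [541.8, 344.5, 149.3]
eef_rot: [0.091, 3.139, 0.001]
wrist_force: [0.3, 0.4, 0.1]
grip_width: 35.3
grip_force: 0.0
```

>>> {"op": "carry_out", "data": {"offset": [[0, 0, 0], [0, 0, 0], [0, 0, 0], [0, 0, 0], [0, 0, 0]], "turn": [0, 0, 0, 0, 0], "claw": [255, 255, 255, 255, 255], "squeeze": 50}}

```text
time: 42.4
ee_pos: [541.8, 344.5, 149.1]
eef_rot: [0.091, 3.14, 0.001]
wrist_force: [-0.8, -0.2, 6.5]
grip_width: 10.1
grip_force: 51.7
```

>>> {"op": "carry_out", "data": {"offset": [[6, 0, 0], [6, 0, 0], [6, 0, 0], [6, 0, 0], [6, 0, 0], [6, 0, 0], [6, 0, 0], [6, 0, 0], [6, 0, 0], [0, 0, 0]], "turn": [0, 0, 0, 0, 0, 0, 0, 0, 0, 0], "claw": [255, 255, 255, 255, 255, 255, 255, 255, 255, 255]}}

```text
time: 43.65
ee_pos: [487.5, 347.6, 149.1]
eef_rot: [0.09, 3.14, 0.001]
wrist_force: [-1.9, 0.1, 8.2]
grip_width: 10.1
grip_force: 51.9
```

Travel is 54 mm so far. I'll go on to the stop.

>>> {"op": "carry_out", "data": {"offset": [[2, 0, 0], [2, 0, 0], [1, 0, 0], [0, 0, 0]], "turn": [0, 0, 0, 0], "claw": [255, 255, 255, 255]}}

```text
time: 44.15
ee_pos: [483.0, 347.9, 149.1]
eef_rot: [0.091, 3.139, 0.001]
wrist_force: [0.2, 0.4, 7.0]
grip_width: 10.1
grip_force: 51.9
```

>>> {"op": "carry_out", "data": {"offset": [[1, 0, 0], [0.5, 0, 0], [0, 0, 0]], "turn": [0, 0, 0], "claw": [255, 255, 255]}}

```text
time: 44.52
ee_pos: [481.6, 348.0, 149.1]
eef_rot: [0.091, 3.139, 0.002]
wrist_force: [0.4, 0.0, 6.3]
grip_width: 10.4
grip_force: 51.9
```

>>> {"op": "carry_out", "data": {"offset": [[1, 0, 0], [0, 0, 0]], "turn": [0, 0], "claw": [255, 255]}}

```text
time: 44.78
ee_pos: [480.8, 348.0, 149.2]
eef_rot: [0.091, 3.139, 0.002]
wrist_force: [2.7, 0.3, 6.2]
grip_width: 10.4
grip_force: 51.8
```

>>> {"op": "carry_out", "data": {"offset": [[1, 0, 0], [0, 0, 0]], "turn": [0, 0], "claw": [255, 255]}}

```text
time: 45.02
ee_pos: [480.6, 347.9, 149.1]
eef_rot: [0.092, 3.137, 0.002]
wrist_force: [10.1, 1.7, 3.3]
grip_width: 10.5
grip_force: 51.4
```

The stop is felt at 61 mm travel. I'll release, rise, back away and check.

>>> {"op": "carry_out", "data": {"offset": [[0, 0, 0], [0, 0, 0], [0, 0, 0], [0, 0, -40], [0, 0, -55], [0, 0, -55], [30, -30, 0], [0, -50, 0], [0, 0, 0]], "turn": [0, 0, 0, 0, 0, 0, 0, 0, 0], "claw": [200, 150, 150, 150, 150, 150, 150, 150, 150]}}

```text
time: 46.15
ee_pos: [445.1, 266.7, 298.7]
eef_rot: [0.096, 3.14, -0.003]
wrist_force: [-0.4, -0.2, -0.4]
grip_width: 35.1
grip_force: 0.0
```

```bash
python3 - <<'E'
from h import *
im,C=snap('wrist','w13');s,_=snap('scene','s13'); print(r.get_obs()['ee_pos'])
b=np.hstack([im,s]);cv2.imwrite('pics/c13.png',np.vstack([cv2.resize(im[50:330],(640,280)),cv2.resize(s[120:320,150:600],(640,284))]))
E
```

```text
[444.84435434 269.61965376 298.62984618]
```

View pics/c13.png

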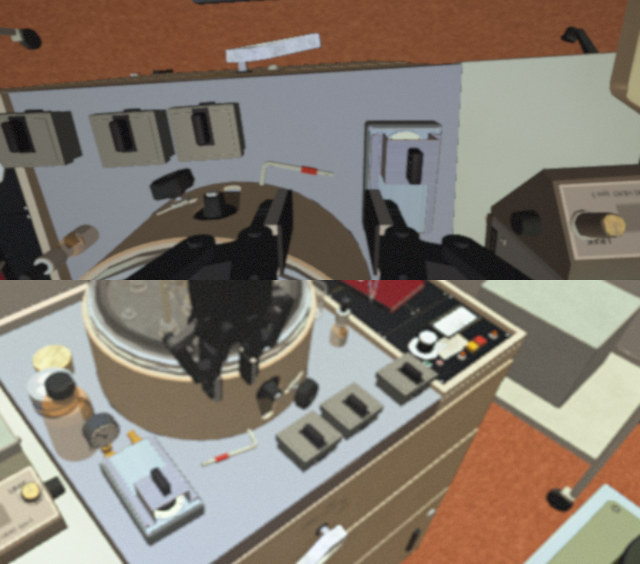

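The hood is home over the knob, all three cases stand upright, and the bottles are standing. Handing in.

```bash
python3 -c "
from bench import r
print(r.close_job())"
```

```text
the job is handed in; nothing more can be done
None
```

The job is done and handed in: of the three cases only the right-hand one was unlatched, and it is now snapped shut; the knob pointer is on the brass mark (80.9° against 80.8°, mark unmoved), the hood is fully home, and nothing was knocked over.

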